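Push the bearing cartridge out of its seat from below

ROBOT

A 6-joint arm with a two-finger parallel gripper is mounted at the origin on the work surface. World frame = base frame: x ahead of the robot, y to its left, z up, the work surface at z = 0. Lengths are in m, angles in degrees, forces in N, time in s.
With the tool pointing down it reaches from about 0.35 to 0.875 m from the base axis. Payload 4.2 kg.
Tool frame: the origin (TCP) lies on the front face of the gripper's body, between the roots of the fingers; the fingertips stand finger_overhang ahead of it and the grasp point (between the pads) lies 51 mm ahead of it (finger_overhang is the distance from the TCP to the fingertips, in m); z points along the fingers, y is the line along which they close (so a half turn about z gives the same grasp; the last joint's range is limited). The gripper opens to 87 mm and grips with 3 to 60 N. Pads are 19 mm wide; open, the fingers measure 117 mm over their backs; the gripper's body (75 mm by 190 mm) begins 51 mm behind the grasp point.
Start: joints at [79.905, 22.042, 0.453, 0, -68.411, -14.817], TCP at [0.263, 0.567, 0.292] pointing down, gripper open.
Joint ranges: [-179.83, 179.83], [-69.29, 118.12], [-61.27, 80.66], [-181.25, 117.63], [-171.15, -9.14], [-177.46, 177.46]. Speed limits (degrees/s): [159.86, 159.86, 180, 180, 180, 180].

INTERFACE

Orientations are given as a 3x3 rotation matrix whose columns are the frame's x, y, z axes.
In Python, from station import sense, capture, camera_model, finish_job, finger_overhang gives the robot as it stands. The module is installed in compiled form; this text tells all that it offers.
- The arm moves only by the tool jog_arm, never from a script. Its argument "rows" is a list that holds one entry, the list of rows, each a list of 4 numbers: the shift along the tool's x, y, z in m, then the turn about the tool's z in rad. A call has 1 to 20 rows; each row shifts and turns the commanded pose from where the row before left it, along the tool's axes as they then stand; what a row does not reach is not made up. A row lasts 1/8 s, in which the tool goes at most 62.5 mm and 10.7 degrees, less where a joint would pass 70% of its speed; a pose out of reach is approached as far as the arm can. A call is refused whole if a number of a shift passes 0.0625 or a number of a turn 0.188, either way. A call with a gripper value outside its range is refused whole. "claw" is the opening, from 0 (shut) to 1 (fully open), set as the call begins (left out, the last holds). The fingers move at their own pace and stop on an object; the grip force is fixed at half the most. Time passes only in rows, so rows that do not move let the fingers close. It gives the time, the measured TCP pose, the force, the opening and the grip force at its end, in the units of the state.
- sense(): the state, without advancing time (a new reading comes with each control period).
- capture(name): name is "scene" or "side" or "wrist"; returns the picture (420x560x3 uint8, red, green, blue); there is no depth.
- camera_model(name): a dict with "fovy" (degrees; the focal length in pixels is half the picture's height over the tangent of half this angle, whatever the lens; pixels are square), "cx", "cy" (the principal point, pixels), "eye" and "rotation" of the camera in the world. Camera axes: x right, y down, z forward; pixel columns grow to the right and rows downward; lengths in m; the calibration is good to about 2 mm. A picture is of the moment at which its call begins: read the wrist's pose just before it. camera_model takes no time and is no camera call; for the wrist camera it gives the pose at the moment of the call.
- finish_job(): hands the job in; it is judged then, once.
The state is a dict: "time_s": time; "joints": joint angles; "joint_velocities": joint speeds; "effort": joint torques, N m; "tcp_pos": TCP position; "ee_rot": TCP orientation; "wrist_force": force on the tool from outside, world axes, zero at the start; "moment": the same for the moment, N m; "gripper_width": opening from 0.0 (shut) to 1.0 (fully open); "gripper_force": force on a finger pad.
Only numpy, scipy, OpenCV 4.12 (cv2) and the standard library are available. Lean on these libraries where they do the work, as an engineer would, in place of code of your own. Each camera call takes 0.05 s, during which the arm holds its last target. There are 200 camera calls.

TASK

Of the two flush steel parts in the raised bearing plate, get out the bearing cartridge, the one with a round bore in its top: with the hooked drift held by its upright grip, push the cartridge up from below through the access hole until it stands well proud. Stand the drift back upright on the bench, clear of the plate, then lift the cartridge out and set it upright in the orange tray. Leave the slotted plug in its seat and everything else where it lies.

Things in the scene. Friction and masses are not known exactly. Their poses are not given: they have to be found in the camera images.
- plate: Fixed raised bearing plate: aluminium block 150 (x) by 70 (y) mm, top 94 mm and underside 60 mm above the bench, two seats at x = -34 and +34 mm. Grey legs at its x ends (inner faces at x = +-63, feet out to +-93 mm); the tunnel below is open at its +y and -y sides. Corner bolt heads stand 4 mm above the top. Origin on the bench under its centre, z up.
- seat0 (a point): Centre of the floor of one seat in the plate, 66 mm above the bench, at the plate's x = -34 mm, y = 0. A round recess 37 mm across, 28 mm deep, with a 22 mm access hole on its axis through the 6 mm floor below. Three white spring pads near its mouth hold the part by friction: 3 to 8 N push it up, and it stays at the height it was pushed to.
- seat1 (a point): The same for the other seat, at the plate's x = +34 mm, y = 0.
- cartridge_mid (a point): Bearing cartridge: plain steel cylinder, 36 mm diameter, 28 mm tall, about 0.12 kg, a round blind bore 16 mm across and 18 mm deep in its top, underside flat and closed. The point is its centre, 14 mm above the underside; z along its axis, up. Starts fully home in either seat, top flush with the plate (centre 80 mm above the bench).
- cartridge_foot (a point): The centre of the underside of the bearing cartridge (66 mm above the bench at the start).
- plug_mid (a point): Blanking plug: steel cylinder of the same outside size (36 mm by 28 mm), solid, with a dark straight screwdriver slot across its top in place of a bore. Flush in the other seat. The point is its centre. Must stay in.
- drift_grip (a point): Hooked drift (loose, 0.35 kg) standing on its flat foot. The point is the middle of its upright wooden grip, 20 x 20 mm square (sides along x, y), 118 mm above the foot's underside; wood from 90 to 145 mm (the top), an 18 mm square steel shank below. Foot: flat bar 32 mm wide (x), 8 mm thick, from 35 mm to -y to 85 mm to +y of the grip's axis. z up, +y along the foot to the pin.
- drift_tip (a point): The top of the drift's upturned pin: 13 mm diameter, flat top, 70 mm from the grip's axis along +y and 36 mm above the underside of the foot, so the pin stands 28 mm above the foot. With the pin in an access hole the foot meets the underside of the plate when the cartridge is 22 mm proud.
- tray: Fixed shallow orange parts tray, 160 (x) by 130 (y) mm outside, walls 4 mm thick and 24 mm high, floor 4 mm above the bench. Origin on the bench under its centre. A washer lies in its +x +y corner.
- washer: Bystander: flat steel washer, 30 mm across and 5 mm thick, in the tray near its +x +y corner, about 53 mm to +x and 38 mm to +y of the tray's centre. Origin at its underside.
- battery: Bystander: black battery pack, 75 x 115 x 63 mm. Origin at its underside.
- blade: Bystander: circular saw blade lying flat, 170 mm across, 4 mm thick. Origin at its underside.
- hexkey: Bystander: L-shaped hex key lying flat, 100 by 30 mm. Origin at the middle of its long leg.
- jar: Bystander: glass jar with a steel lid, 64 mm across, 80 mm tall. Origin at its underside.
- flange: Bystander: dark steel clamping flange, a ring 48 mm across and 8 mm thick, lying flat. Origin at its underside.
Mind the look-alikes: they are no part of the job. Of the things like the part that bears drift_grip, leave any that is pink or purple; of the rest the larger one is meant.

How it is judged (in metres and radians):
On the way, in this order (a step that is already met when the one before it is completed fails the run):
1. the cartridge stands at least 10 mm proud of the plate, still upright in its seat, with the drift's pin under it in the access hole and no finger on it (z of cartridge_foot in the frame of plate between 0.076 and 0.094 m and horizontal distance between drift_tip and cartridge_foot below 0.012 m and distance between drift_tip and cartridge_foot below 0.015 m and angle between cartridge_mid's own z axis and vertical below 0.25 rad and contact force between the fingers and cartridge below 0.2 N), for 0.1 s.
2. the drift stands upright on the bench again, let go, its pin out from under the plate, while the cartridge is still proud in its seat (angle between drift_grip's own z axis and vertical below 0.1 rad and height (world z) of drift_grip below 0.124 m and contact force between the fingers and drift below 0.1 N and horizontal distance between drift_tip and cartridge_foot above 0.045 m and z of cartridge_foot in the frame of plate above 0.074 m), for 0.1 s.
At the end, for the whole second after the job is handed in: The cartridge stands upright (within 0.1 rad, bore up) on the tray's floor, let go, at rest; the drift stands upright (within 0.1 rad) on the bench, at rest, its pin over 45 mm from the plate's centre, not touching the plate; the plug is within 6 mm of its start (x of cartridge_mid in the frame of tray between -0.065 and 0.065 m and y of cartridge_mid in the frame of tray between -0.05 and 0.05 m and height (world z) of cartridge_foot below 0.008 m and angle between each of cartridge_mid, drift_grip's own z axis and vertical below 0.1 rad and linear speed of each of cartridge, drift below 0.02 m/s and height (world z) of drift_grip between 0.112 and 0.124 m and horizontal distance between drift_tip and plate above 0.045 m and contact force between drift and plate below 0.05 N and distance of plug_mid from where it was at the start of the episode below 0.006 m).
It fails at once if the plug is pushed or lifted more than 6 mm (distance of plug_mid from where it was at the start of the episode above 0.006 m).
It fails at once if the cartridge is let fall: it moves faster than 1 m/s (linear speed of cartridge above 1 m/s).
It fails at once if the drift is knocked over (angle between drift_grip's own z axis and vertical above 0.6 rad).
It fails at once if a bystander is moved more than 30 mm (distance of any of washer, battery, blade, hexkey, jar, flange from where it was at the start of the episode above 0.03 m).
It also fails if it takes over 61 s, if anything falls off the work surface, if the arm or the gripper's body presses on something with over 40 N, if the wrist force passes 120 N, or if a joint passes its speed limit or range.

## Working session

There is one attempt and no reset: what is moved stays moved. The work goes in short steps, Python scripts to look and compute and a tool call to move; the robot and the scene stay as the last step left them, time stands still between calls to the robot, and variables do not carry over. Pictures are saved under pics/ and viewed, at most 13 in all, crops included, and the job is handed in when it is done.

Besides the shell and the picture viewer there is one more tool, called after "Emit:" by a JSON object that holds its "method" and its "body", one argument or row to a line. jog_arm: Moves the arm, as the interface text tells. Its arguments: {"type":"object","properties":{"rows":{"type":"array"},"claw":{"type":"number"}},"required":["rows"]}

```bash
mkdir -p pics; python3 - <<'E'
from station import *
import cv2,numpy as np
print(sense()['tcp_pos'],sense()['ee_rot'],finger_overhang)
for n in ("scene","side"):
    im=capture(n); cv2.imwrite(f"pics/{n}0.png",cv2.cvtColor(cv2.resize(im,(800,600),interpolation=cv2.INTER_CUBIC),cv2.COLOR_RGB2BGR))
    print(n,camera_model(n))
print(sense()['time_s'])
E
```

```text
[0.26303648 0.56645886 0.2911425 ] [[ 9.06875978e-01 -4.21396734e-01 -8.67787903e-04]
 [-4.21397620e-01 -9.06873651e-01 -2.05606275e-03]
 [ 7.94441445e-05  2.23027767e-03 -9.99997510e-01]] 0.0697
scene {'fovy': 43.73377417773238, 'cx': 278.3806044179015, 'cy': 205.22560007811924, 'eye': array([0.96379171, 0.45831033, 1.08607681]), 'rotation': array([[-0.78560485,  0.52549042, -0.32662646],
       [ 0.61872739,  0.66619288, -0.41636939],
       [-0.00120191, -0.52919455, -0.84849967]])}
side {'fovy': 43.16487842868515, 'cx': 274.9022663795026, 'cy': 213.50140922957877, 'eye': array([ 0.03459536, -0.71885743,  0.87522116]), 'rotation': array([[ 0.81528281, -0.38125847,  0.43583933],
       [-0.57876908, -0.56049173,  0.59234734],
       [ 0.0184469 , -0.73518093, -0.67761989]])}
0.1
```

View pics/scene0.png

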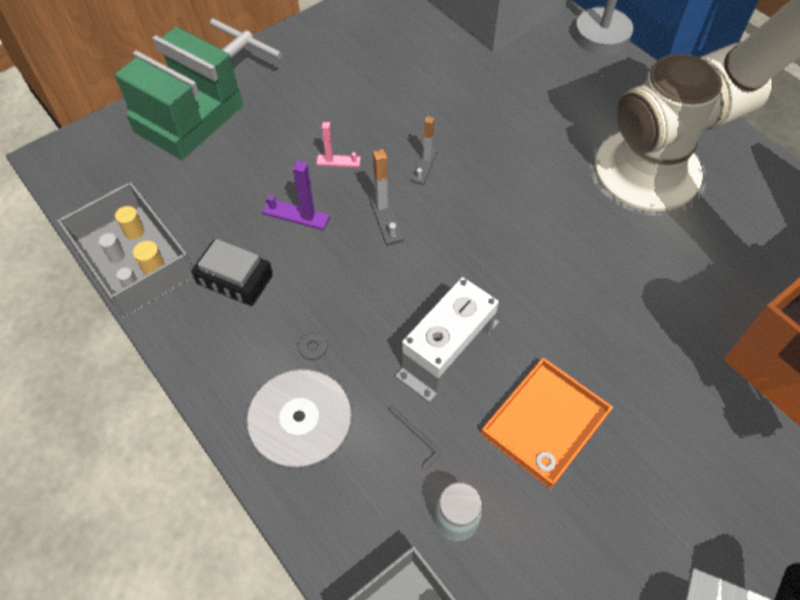

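View pics/side0.png

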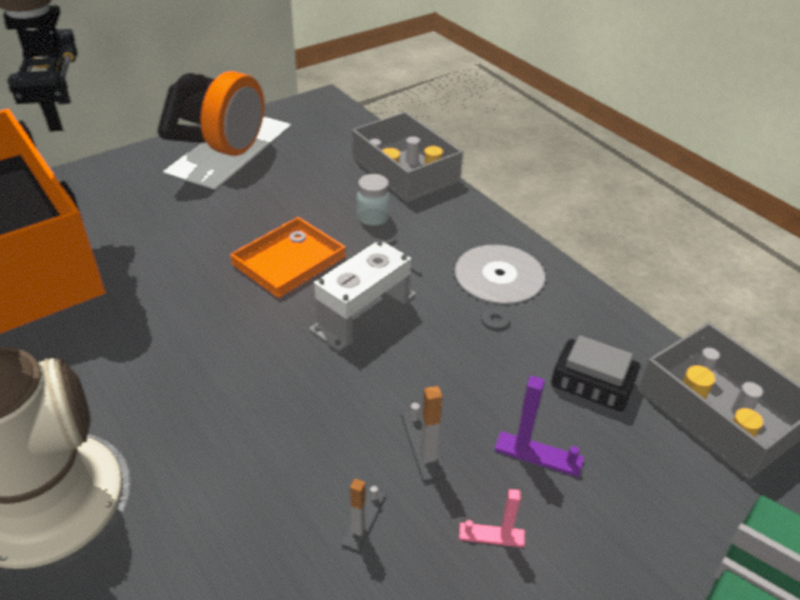

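```bash
cat > h.py <<'E'
import numpy as np
from station import camera_model
def ray(cam,u,v):
    m=camera_model(cam) if isinstance(cam,str) else cam; f=210/np.tan(np.radians(m['fovy']/2))
    d=m['rotation']@np.array([(u-m['cx'])/f,(v-m['cy'])/f,1]); return m['eye'],d
def at(cam,u,v,z):
    e,d=ray(cam,u,v); return (e+d*(z-e[2])/d[2]).round(4)
def proj(m,p):
    m=camera_model(m) if isinstance(m,str) else m; f=210/np.tan(np.radians(m['fovy']/2))
    q=m['rotation'].T@(np.array(p)-m['eye']); return q[:2]/q[2]*f+[m['cx'],m['cy']]
E
python3 - <<'E'
import cv2,numpy as np
s=cv2.resize(cv2.imread("pics/scene0.png"),(560,420),interpolation=cv2.INTER_AREA);t=cv2.resize(cv2.imread("pics/side0.png"),(560,420),interpolation=cv2.INTER_AREA)
a=cv2.resize(s[100:265,250:360],(396,594),interpolation=cv2.INTER_CUBIC)
b=cv2.resize(t[165:342,212:322],(396,594),interpolation=cv2.INTER_CUBIC) if 0 else cv2.resize(t[170:335,212:322],(396,594),interpolation=cv2.INTER_CUBIC)
cv2.imwrite("pics/crop.png",np.hstack([a,b]))
E
```

```text
(no output)
```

View pics/crop.png

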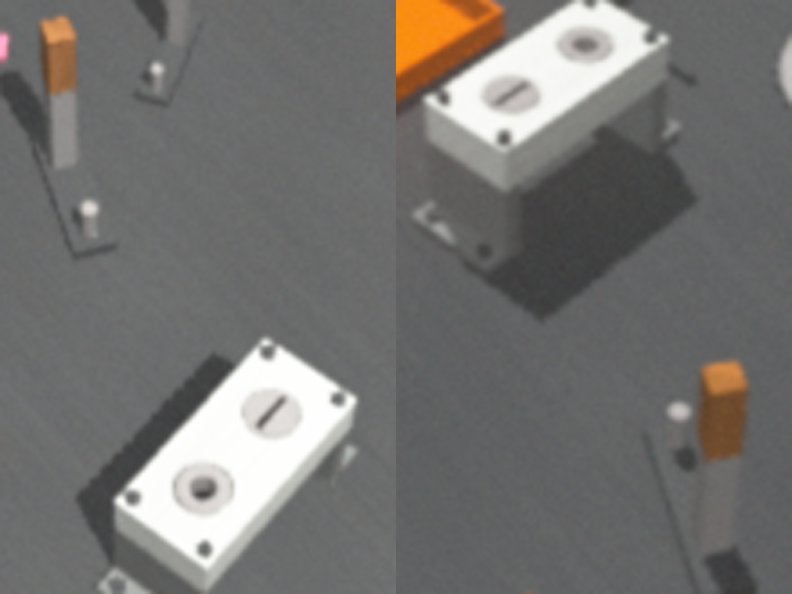

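```bash
python3 - <<'E'
from h import *
S=lambda u,v,z:at('scene',250+u/3.6,100+v/3.6,z)
T=lambda u,v,z:at('side',212+(u-396)/3.6,170+v/3.6,z)
for n,a,b,z in [("cart",(203,488),(585,44),.094),("plug",(272,413),(511,95),.094),("grip",(58,25),(723,373),.145),("pin",(90,207),(679,411),.036)]:
    p,q=S(*a,z),T(*b,z); print(n,p,q)
C=[S(*c,.094) for c in [(267,338),(356,402),(207,590),(115,500)]]
print(C,np.mean(C,0))
K=[at('scene',u*.7,v*.7,.024) for u,v in [(545,360),(611,407),(551,484),(483,432)]]
print(K,np.mean(K,0),at('scene',546*.7,462*.7,.009))
print("batt",at('scene',228*.7,255*.7,.063),"flange",at('scene',313*.7,346*.7,.008),"blade",at('scene',299*.7,417*.7,.004),"jar",at('scene',460*.7,503*.7,.08))
print("small",at('scene',428*.7,120*.7,.1),at('scene',420*.7,172*.7,.02),"purple",at('scene',302*.7,167*.7,.14),at('scene',271*.7,202*.7,.03),"hex",at('scene',395*.7,408*.7,0),at('scene',438*.7,455*.7,0))
E
```

```text
cart [0.5822 0.0694 0.094 ] [0.5791 0.0649 0.094 ]
plug [0.5154 0.0555 0.094 ] [0.5124 0.0494 0.094 ]
grip [ 0.4526 -0.2402  0.145 ] [ 0.4532 -0.2399  0.145 ]
pin [ 0.479 -0.173  0.036] [ 0.4778 -0.1767  0.036 ]
[array([0.4818, 0.0119, 0.094 ]), array([0.4696, 0.0815, 0.094 ]), array([0.6235, 0.1226, 0.094 ]), array([0.6286, 0.0432, 0.094 ])] [0.550875 0.0648   0.094   ]
[array([0.4488, 0.1799, 0.024 ]), array([0.4258, 0.3002, 0.024 ]), array([0.5821, 0.3294, 0.024 ]), array([0.6063, 0.2093, 0.024 ])] [0.51575 0.2547  0.024  ] [0.5591 0.2991 0.009 ]
batt [ 0.7456 -0.2778  0.063 ] flange [ 0.7198 -0.0765  0.008 ] blade [0.8067 0.0101 0.004 ] jar [0.717  0.2789 0.08  ]
small [ 0.3115 -0.2828  0.1   ] [ 0.3554 -0.2488  0.02  ] purple [ 0.5715 -0.2996  0.14  ] [ 0.6167 -0.3535  0.03  ] hex [0.6798 0.0889 0.    ] [0.676 0.189 0.   ]
```

Emit:
{"method": "jog_arm", "body": {
  "rows": [
    [[0.0424,-0.0197,-0.0125,0],[0.0424,-0.0197,-0.0125,0],[0.0424,-0.0197,-0.0125,0],[0.0424,-0.0197,-0.0125,0],[0.0212,0.0457,0,0],[0.0212,0.0457,0,0],[0.0212,0.0457,0,0],[0.0212,0.0457,0,0],[0.0212,0.0457,0,0],[0.0212,0.0457,0,0],[0.0212,0.0457,0,0],[0.0212,0.0457,0,0],[0.0212,0.0457,0,0],[0.0212,0.0457,0,0],[0.0212,0.0457,0,0],[0.0212,0.0457,0,0],[0.0212,0.0457,0,0],[0.0212,0.0457,0,0],[0.0212,0.0457,0,0],[0.0212,0.0457,0,0]]
  ],
  "claw": 1
}}

```text
time_s: 2.6
tcp_pos: [0.4495, -0.2408, 0.342]
ee_rot: [[0.907, -0.421, -0.0], [-0.421, -0.907, 0.0], [-0.0, -0.0, -1.0]]
wrist_force: [0.8, -0.3, 0.2]
gripper_width: 1.002
gripper_force: 0.0
```

```bash
cat >> h.py <<'E'
from station import sense
def togo(x,y,z,yaw):
    "tool-frame shift to a world TCP pose, then turn (yaw = world angle of tool y, deg, mod 180)"
    s=sense(); R=np.array(s['ee_rot']); d=R.T@(np.array([x,y,z])-s['tcp_pos'])
    a=np.degrees(np.arctan2(R[1,1],R[0,1])); t=(yaw-a+90)%180-90
    print('t',s['time_s'],'tcp',np.round(s['tcp_pos'],4),'y',a.round(2),'shift',d.round(4),'turn',np.radians(-t).round(4),'j',np.round(s['joints'],1),'F',np.round(s['wrist_force'],2),s['gripper_width'],s['gripper_force'])
E
python3 - <<'E'
from h import *
togo(.453,-.240,.171,68.6)
import cv2
from station import capture
m=camera_model('wrist'); im=capture('wrist'); print(m)
cv2.imwrite("pics/w1.png",cv2.cvtColor(im,cv2.COLOR_RGB2BGR))
E
```

```text
t 2.6 tcp [ 0.4495 -0.2408  0.342 ] y -114.91 shift [ 0.003  -0.0022  0.171 ] turn -0.0613 j [ -9.9   8.8 -10.6  -0.  -70.6  75. ] F [ 0.84 -0.29  0.25] 1.0017541938353618 0.0
{'fovy': 61.089535673052275, 'cx': 283.464910325675, 'cy': 214.7284809797963, 'eye': array([ 0.50941554, -0.26859598,  0.43442136]), 'rotation': array([[-0.4215149 , -0.87954679, -0.22073203],
       [-0.90682087,  0.4091185 ,  0.10147889],
       [ 0.00105013,  0.24293928, -0.97004093]])}
```

View pics/w1.png

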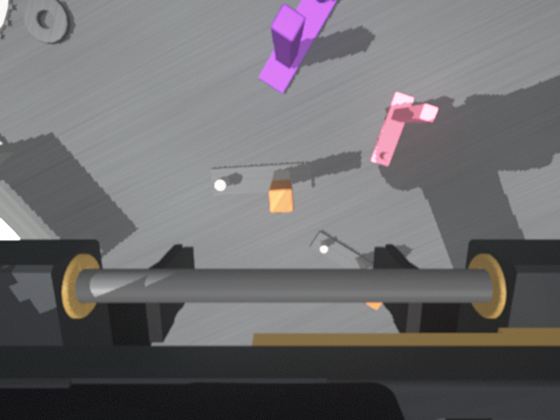

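```bash
python3 - <<'E'
from h import *
print(at('wrist',281,203,.145),at('wrist',220,185,.036),proj('wrist',(.453,-.24,.145)),proj('wrist',(.4785,-.175,.036)),proj('wrist',(.4495,-.2408,.342-.0697)))
E
```

```text
[ 0.4534 -0.2452  0.145 ] [ 0.4804 -0.1814  0.036 ] [275.51368762 206.01995124] [215.7223638  188.86018663] [275.31147176 269.03427115]
```

Emit:
{"method": "jog_arm", "body": {
  "rows": [
    [[0.0032,-0.0015,0,-0.056],[0,0,0.03,0],[0,0,0.03,0],[0,0,0.03,0],[0,0,0.03,0],[0,0,0.03,0],[0,0,0.021,0],[0,0,0,0]]
  ],
  "claw": 1
}}

```text
time_s: 3.65
tcp_pos: [0.4523, -0.2389, 0.1695]
ee_rot: [[0.929, -0.37, -0.005], [-0.37, -0.929, 0.001], [-0.005, 0.001, -1.0]]
wrist_force: [0.4, -0.2, 0.6]
gripper_width: 0.997
gripper_force: 0.0
```

Emit:
{"method": "jog_arm", "body": {
  "rows": [
    [[0,0,0,0],[0,0,0,0],[0,0,0,0],[0,0,0,0],[0,0,0,0],[0,0,0,0],[0,0,0,0]]
  ],
  "claw": 0
}}

```text
time_s: 4.53
tcp_pos: [0.4534, -0.2392, 0.1712]
ee_rot: [[0.929, -0.37, -0.0], [-0.37, -0.929, 0.0], [-0.0, 0.0, -1.0]]
wrist_force: [-0.3, -0.8, -0.1]
gripper_width: 0.286
gripper_force: 0.0
```

Emit:
{"method": "jog_arm", "body": {
  "rows": [
    [[0,0,0,0],[0,0,0,0],[0,0,0,0],[0,0,-0.007,0],[0,0,-0.007,0],[0,0,0,0]]
  ],
  "claw": 0
}}

```text
time_s: 5.28
tcp_pos: [0.4538, -0.2391, 0.1859]
ee_rot: [[0.929, -0.37, 0.002], [-0.37, -0.929, -0.0], [0.002, -0.0, -1.0]]
wrist_force: [-0.4, 0.1, -3.3]
gripper_width: 0.229
gripper_force: 30.0
```

```bash
python3 - <<'E'
from h import *
togo(.453,-.240,.171,102.2)
import cv2
from station import capture
im=capture('side'); a=cv2.resize(im[235:355,200:360],(800,600),interpolation=cv2.INTER_CUBIC)
cv2.imwrite("pics/s1.png",cv2.cvtColor(a,cv2.COLOR_RGB2BGR))
E
```

```text
t 5.275 tcp [ 0.4538 -0.2391  0.1859] y -111.7 shift [-0.0005  0.0011  0.0149] turn -0.5916 j [ -9.6  17.4 -23.6  -0.  -48.9  77.9] F [-0.44  0.11 -3.26] 0.22909496139280475 29.98879552586004
```

View pics/s1.png

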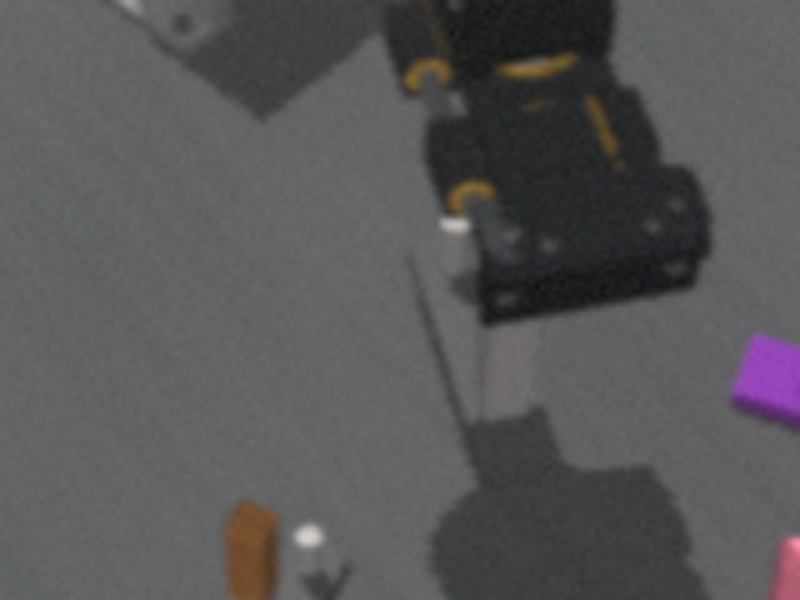

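Emit:
{"method": "jog_arm", "body": {
  "rows": [
    [[0,0,0,-0.074],[0,0,0,-0.074],[0,0,0,-0.074],[0,0,0,-0.074],[0,0,0,-0.074],[0,0,0,-0.074],[0,0,0,-0.074],[0,0,0,-0.074],[0.0236,-0.0115,0,0],[0.0236,-0.0115,0,0],[0.0236,-0.0115,0,0],[0.0236,-0.0115,0,0],[0.0236,-0.0115,0,0],[0.0236,-0.0115,0,0],[0.0236,-0.0115,0,0],[0.0236,-0.0115,0,0],[0,0,0,0],[0,0,0,0]]
  ]
}}

```text
time_s: 7.58
tcp_pos: [0.6182, -0.1089, 0.1847]
ee_rot: [[0.977, 0.212, -0.002], [0.212, -0.977, 0.0], [-0.002, -0.0, -1.0]]
wrist_force: [-0.6, -0.4, -4.8]
gripper_width: 0.224
gripper_force: 30.0
```

```bash
python3 - <<'E'
from h import *
togo(.5953,-.0014,.186,102.2)
print(at('side',291,280.2,.051))
import cv2
from station import capture
m=camera_model('side'); s=sense()
im=capture('side')[110:260,190:390]; im2=capture('wrist'); im3=capture('scene')[120:270,220:420]
a=np.hstack([cv2.resize(i,(400,300),interpolation=cv2.INTER_CUBIC) for i in (im,im3)]); b=np.zeros((300,800,3),np.uint8); b[:,:400]=cv2.resize(im2,(400,300))
cv2.imwrite("pics/s2.png",cv2.cvtColor(np.vstack([a,b]),cv2.COLOR_RGB2BGR))
E
```

```text
t 7.575 tcp [ 0.6182 -0.1089  0.1847] y -77.77 shift [ 0.0004 -0.1099 -0.0013] turn 0.0005 j [  4.8  27.5  -7.2  -0.  -55.4  97.5] F [-0.6  -0.37 -4.81] 0.22415227045943686 29.995533102191985
[ 0.4766 -0.1786  0.051 ]
```

View pics/s2.png

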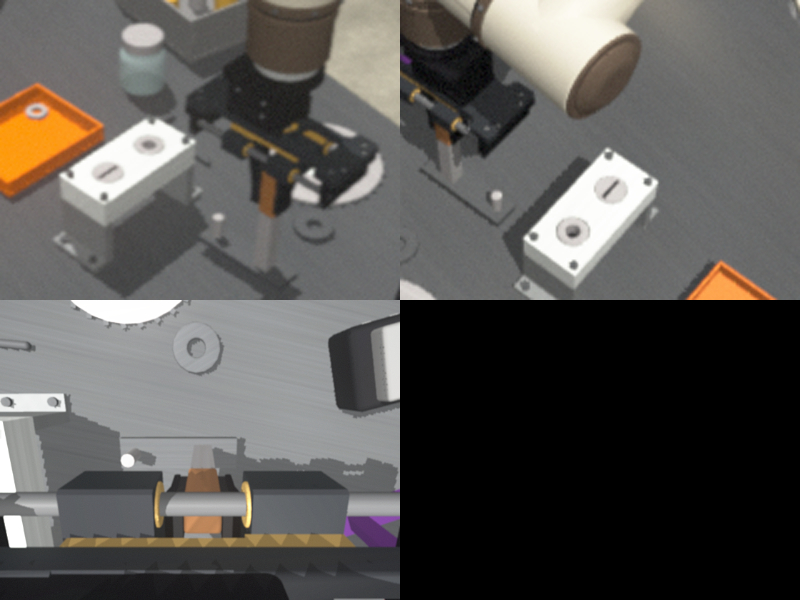

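```bash
python3 - <<'E'
from h import *
print(at('scene',268,218,.050),at('side',298.5,218.3,.050))
print(at('scene',306.5,235.5,.094),at('side',264.5,182.5,.094))
print(.6182-.07*.211,-.1089+.07*.977)
E
```

```text
[ 0.6051 -0.0377  0.05  ] [ 0.6004 -0.0408  0.05  ]
[0.5819 0.0695 0.094 ] [0.5785 0.064  0.094 ]
0.60343 -0.04050999999999999
```

Emit:
{"method": "jog_arm", "body": {
  "rows": [
    [[0,-0.012,0,0],[0,-0.012,0,0],[0,-0.012,0,0],[0,-0.012,0,0],[0,-0.012,0,0],[0,-0.012,0,0],[0,-0.012,0,0],[0,-0.012,0,0],[0,-0.0125,0,0],[0,0,0,0],[0,0,0,0],[0,0,-0.004,0],[0,0,-0.003,0],[0,0,-0.003,0],[0,0,-0.002,0],[0,0,-0.002,0],[0,0,0,0]]
  ]
}}

```text
time_s: 9.85
tcp_pos: [0.5956, -0.0032, 0.1995]
ee_rot: [[0.977, 0.212, 0.0], [0.212, -0.977, 0.0], [0.0, 0.0, -1.0]]
wrist_force: [-0.2, -1.1, -4.8]
gripper_width: 0.229
gripper_force: 30.0
```

```bash
python3 - <<'E'
from h import *
togo(.5956,-.0029,.186,102.2)
E
```

```text
t 9.85 tcp [ 0.5956 -0.0032  0.1995] y -77.78 shift [ 0.0001 -0.0003  0.0135] turn 0.0003 j [ 15.3  23.8 -11.1   0.  -55.1  87. ] F [-0.15 -1.13 -4.77] 0.22910252825783559 29.995607149321586
```

Emit:
{"method": "jog_arm", "body": {
  "rows": [
    [[0,0,-0.002,0],[0,0,-0.002,0],[0,0,-0.002,0],[0,0,-0.002,0],[0,0,0,0]]
  ]
}}

```text
time_s: 10.48
tcp_pos: [0.5952, -0.0033, 0.207]
ee_rot: [[0.977, 0.212, -0.001], [0.212, -0.977, -0.0], [-0.001, -0.0, -1.0]]
wrist_force: [0.4, 0.5, -11.0]
gripper_width: 0.228
gripper_force: 30.0
```

Emit:
{"method": "jog_arm", "body": {
  "rows": [
    [[0,0,-0.002,0],[0,0,-0.002,0],[0,0,-0.002,0],[0,0,-0.002,0],[0,0,-0.002,0],[0,0,-0.002,0],[0,0,0,0]]
  ]
}}

```text
time_s: 11.35
tcp_pos: [0.5956, -0.0033, 0.2203]
ee_rot: [[0.977, 0.212, 0.001], [0.212, -0.977, -0.0], [0.001, 0.0, -1.0]]
wrist_force: [-2.2, 0.0, -6.1]
gripper_width: 0.23
gripper_force: 30.0
```

```bash
python3 - <<'E'
from h import *
import cv2
from station import capture
im=capture('side')[110:260,190:390]; im3=capture('scene')[120:270,220:420]
cv2.imwrite("pics/s3.png",cv2.cvtColor(np.hstack([cv2.resize(i,(400,300),interpolation=cv2.INTER_CUBIC) for i in (im,im3)]),cv2.COLOR_RGB2BGR))
E
```

```text
(no output)
```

View pics/s3.png

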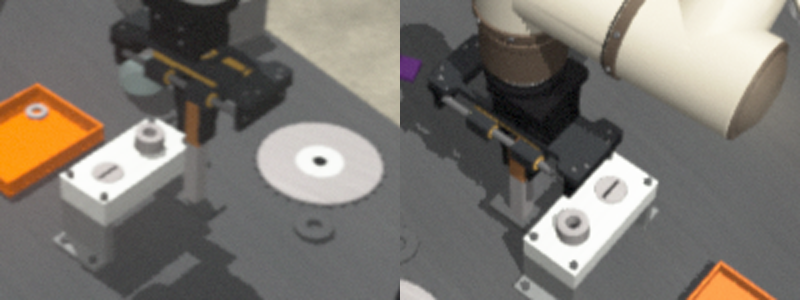

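Emit:
{"method": "jog_arm", "body": {
  "rows": [
    [[0,0,-0.0015,0],[0,0,0,0],[0,0,0,0],[0,0,0,0],[0,0,0,0]]
  ]
}}

```text
time_s: 12.08
tcp_pos: [0.5958, -0.0032, 0.2211]
ee_rot: [[0.977, 0.212, 0.001], [0.212, -0.977, 0.0], [0.001, 0.0, -1.0]]
wrist_force: [-0.3, -0.0, -6.1]
gripper_width: 0.228
gripper_force: 30.0
```

Emit:
{"method": "jog_arm", "body": {
  "rows": [
    [[0,0,0.003,0],[0,0,0.004,0],[0,0,0.005,0],[0,0,0.005,0],[0,0,0.005,0],[0,0,0.005,0],[0,0,0.005,0],[0,0,0.004,0],[0,0,0.002,0],[0,0,0,0]]
  ]
}}

```text
time_s: 13.32
tcp_pos: [0.5955, -0.0033, 0.1826]
ee_rot: [[0.977, 0.212, -0.0], [0.212, -0.977, -0.0], [-0.0, 0.0, -1.0]]
wrist_force: [0.5, -0.4, -3.9]
gripper_width: 0.23
gripper_force: 30.0
```

Emit:
{"method": "jog_arm", "body": {
  "rows": [
    [[0,0.008,0,0],[0,0.016,0,0],[0,0.016,0,0],[0,0.016,0,0],[0,0.016,0,0],[0,0.016,0,0],[0,0.016,0,0],[0,0.016,0,0],[0,0.016,0,0],[0,0.016,0,0],[0,0.008,0,0],[0,0,0.004,0],[0,0,0.004,0],[0,0,0.002,0],[0,0,0,0],[0,0,0,0]]
  ]
}}

```text
time_s: 15.32
tcp_pos: [0.6295, -0.1594, 0.1729]
ee_rot: [[0.977, 0.212, 0.0], [0.212, -0.977, -0.0], [0.0, 0.0, -1.0]]
wrist_force: [-0.3, 0.6, -4.1]
gripper_width: 0.227
gripper_force: 30.0
```

Emit:
{"method": "jog_arm", "body": {
  "rows": [
    [[0,0,0.0008,0],[0,0,0.0007,0],[0,0,0,0]]
  ]
}}

```text
time_s: 15.7
tcp_pos: [0.6294, -0.1597, 0.1713]
ee_rot: [[0.977, 0.212, 0.0], [0.212, -0.977, 0.0], [0.0, 0.0, -1.0]]
wrist_force: [0.1, 0.2, -3.2]
gripper_width: 0.231
gripper_force: 30.0
```

Emit:
{"method": "jog_arm", "body": {
  "rows": [
    [[0,0,0.0005,0],[0,0,0.0005,0],[0,0,0,0]]
  ]
}}

```text
time_s: 16.08
tcp_pos: [0.6295, -0.1597, 0.1713]
ee_rot: [[0.977, 0.212, 0.001], [0.212, -0.977, -0.0], [0.001, 0.0, -1.0]]
wrist_force: [-1.9, 0.1, 3.0]
gripper_width: 0.234
gripper_force: 30.0
```

Emit:
{"method": "jog_arm", "body": {
  "rows": [
    [[0,0,0,0],[0,0,0,0],[0,0,0,0],[0,0,0,0],[0,0,0,0],[0,0,0,0],[0,0,0,0]]
  ],
  "claw": 0.7
}}

```text
time_s: 16.95
tcp_pos: [0.6294, -0.1597, 0.1702]
ee_rot: [[0.977, 0.212, -0.0], [0.212, -0.977, -0.0], [-0.0, 0.0, -1.0]]
wrist_force: [-0.3, 0.5, 0.3]
gripper_width: 0.698
gripper_force: 0.0
```

Emit:
{"method": "jog_arm", "body": {
  "rows": [
    [[0,0,-0.02,0],[0,0,-0.03,0],[0,0,-0.03,0],[0,0,-0.03,0],[0,0,-0.02,0],[0,0,0,0],[0,0,0,0]]
  ],
  "claw": 0.7
}}

```text
time_s: 17.82
tcp_pos: [0.6289, -0.1595, 0.299]
ee_rot: [[0.977, 0.211, -0.002], [0.211, -0.977, 0.001], [-0.002, -0.001, -1.0]]
wrist_force: [0.3, -0.1, -0.2]
gripper_width: 0.699
gripper_force: 0.0
```

```bash
python3 - <<'E'
from h import *
togo(.5805,.067,.26,102.2)
import cv2
from station import capture
im=capture('side')[110:260,190:390]; im3=capture('scene')[120:270,220:420]
m=camera_model('wrist');w=capture('wrist')
a=np.hstack([cv2.resize(i,(400,300),interpolation=cv2.INTER_CUBIC) for i in (im,im3)]); b=np.zeros((300,800,3),np.uint8); b[:,:400]=cv2.resize(w,(400,300))
cv2.imwrite("pics/s4.png",cv2.cvtColor(np.vstack([a,b]),cv2.COLOR_RGB2BGR))
E
```

```text
t 17.825 tcp [ 0.6289 -0.1595  0.299 ] y -77.8 shift [ 0.0007 -0.2316  0.0392] turn 0.0001 j [  0.   24.2   4.8  -0.  -70.7 102.2] F [ 0.33 -0.08 -0.19] 0.6987895457530123 0.0
```

View pics/s4.png

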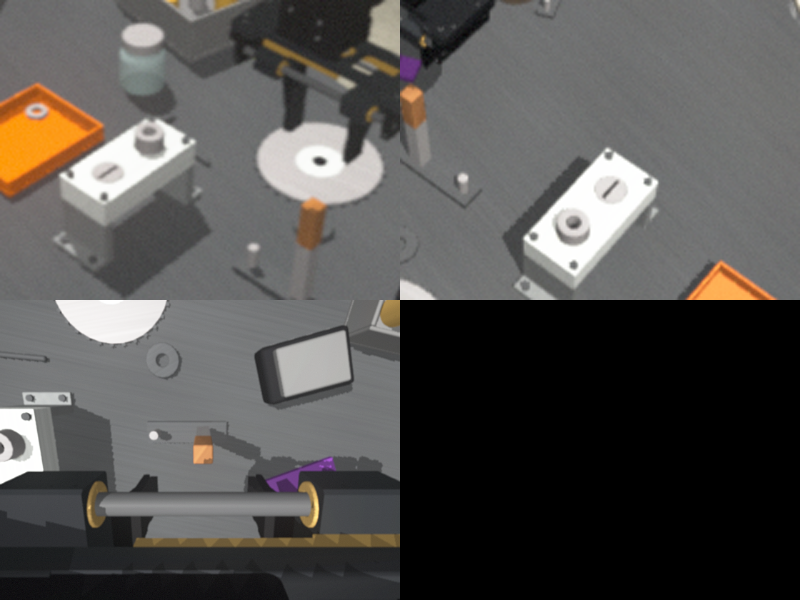

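Emit:
{"method": "jog_arm", "body": {
  "rows": [
    [[0.0007,-0.025,0,0],[0,-0.04,0,0],[0,-0.04,0,0],[0,-0.04,0,0],[0,-0.04,0,0],[0,-0.03,0,0],[0,-0.016,0,0],[0,0,0.03,0],[0,0,0.04,0],[0,0,0.03,0],[0,0,0.012,0],[0,0,0,0],[0,0,0,0]]
  ],
  "claw": 0.75
}}

```text
time_s: 19.6
tcp_pos: [0.5821, 0.0664, 0.1896]
ee_rot: [[0.977, 0.212, 0.003], [0.212, -0.977, 0.001], [0.003, -0.0, -1.0]]
wrist_force: [0.2, 0.8, 0.2]
gripper_width: 0.748
gripper_force: 0.0
```

```bash
python3 - <<'E'
from h import *
for z in (.110,.113,.116): print(z,at('scene',306.5,230.5,z),at('side',265,175,z))
togo(.5806,.0665,.1675,102.2)
import cv2
from station import capture
print(proj('wrist',(.5806,.0665,.113)))
cv2.imwrite("pics/w5.png",cv2.cvtColor(capture('wrist'),cv2.COLOR_RGB2BGR))
E
```

```text
0.11 [0.5803 0.0664 0.11  ] [0.5838 0.0698 0.11  ]
0.113 [0.5814 0.0676 0.113 ] [0.5816 0.0667 0.113 ]
0.116 [0.5826 0.0688 0.116 ] [0.5795 0.0636 0.116 ]
t 19.6 tcp [0.5821 0.0664 0.1896] y -77.78 shift [-0.0015 -0.0004  0.0221] turn 0.0004 j [ 22.3  23.5 -13.3   0.  -53.1  79.9] F [0.16 0.78 0.22] 0.7479686532861155 0.0
[282.19006952 263.05765918]
```

View pics/w5.png

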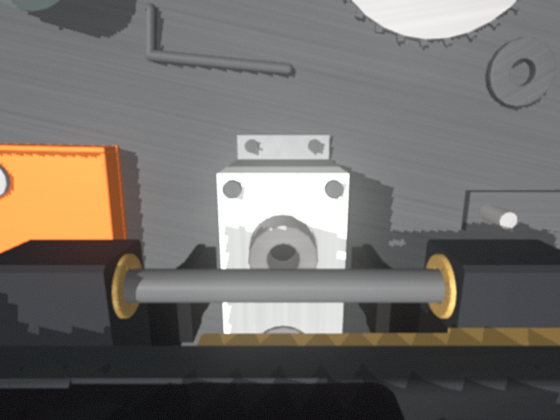

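Emit:
{"method": "jog_arm", "body": {
  "rows": [
    [[-0.001,-0.0003,0.01,0],[0,0,0.008,0],[0,0,0.004,0],[0,0,0,0]]
  ],
  "claw": 0.75
}}

```text
time_s: 20.15
tcp_pos: [0.58, 0.0663, 0.1657]
ee_rot: [[0.977, 0.212, -0.001], [0.212, -0.977, -0.0], [-0.001, 0.0, -1.0]]
wrist_force: [0.5, 0.6, 0.6]
gripper_width: 0.749
gripper_force: 0.0
```

Emit:
{"method": "jog_arm", "body": {
  "rows": [
    [[0,0,0,0],[0,0,0,0],[0,0,0,0],[0,0,0,0],[0,0,0,0],[0,0,0,0],[0,0,0,0]]
  ],
  "claw": 0
}}

```text
time_s: 21.02
tcp_pos: [0.5801, 0.0663, 0.1663]
ee_rot: [[0.977, 0.212, -0.0], [0.212, -0.977, -0.0], [-0.0, 0.0, -1.0]]
wrist_force: [0.4, -0.6, 0.6]
gripper_width: 0.393
gripper_force: 29.9
```

Emit:
{"method": "jog_arm", "body": {
  "rows": [
    [[0,0,0,0],[0,0,-0.002,0],[0,0,-0.004,0],[0,0,-0.004,0],[0,0,-0.004,0],[0,0,-0.006,0],[0,0,-0.008,0],[0,0,-0.01,0],[0,0,-0.012,0],[0,0,-0.01,0],[0,0,0,0]]
  ]
}}

```text
time_s: 22.4
tcp_pos: [0.5806, 0.0665, 0.2275]
ee_rot: [[0.977, 0.212, 0.002], [0.212, -0.977, 0.001], [0.002, -0.0, -1.0]]
wrist_force: [-0.9, 0.9, -1.2]
gripper_width: 0.396
gripper_force: 29.9
```

```bash
python3 - <<'E'
from h import *
togo(.51,.2545,.2263,102.2)
import cv2
from station import capture
im=capture('side')[110:260,190:390]; im3=capture('scene')[120:270,220:420]; w=capture('wrist')
a=np.hstack([cv2.resize(i,(400,300),interpolation=cv2.INTER_CUBIC) for i in (im,im3)]); b=np.zeros((300,800,3),np.uint8); b[:,:400]=cv2.resize(w,(400,300))
cv2.imwrite("pics/s6.png",cv2.cvtColor(np.vstack([a,b]),cv2.COLOR_RGB2BGR))
E
```

```text
t 22.4 tcp [0.5806 0.0665 0.2275] y -77.78 shift [-0.0292 -0.1986  0.0012] turn 0.0004 j [ 22.4  21.1 -10.8   0.  -57.9  79.8] F [-0.85  0.89 -1.16] 0.39613079217850566 29.94453441555379
```

View pics/s6.png

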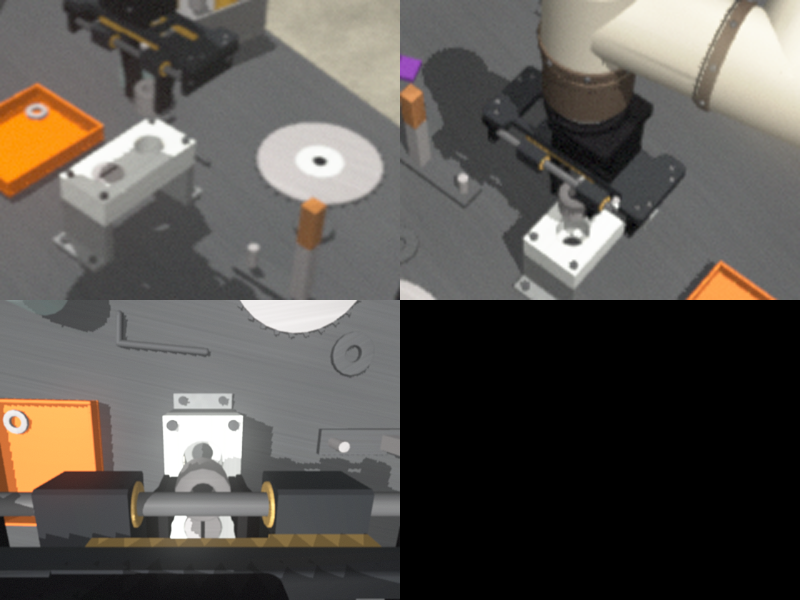

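Emit:
{"method": "jog_arm", "body": {
  "rows": [
    [[-0.004,-0.02,0,0],[-0.005,-0.035,0,0],[-0.005,-0.035,0,0],[-0.005,-0.035,0,0],[-0.005,-0.035,0,0],[-0.005,-0.025,0,0],[0,-0.0135,0,0],[0,0,0,0]]
  ]
}}

```text
time_s: 23.55
tcp_pos: [0.5095, 0.255, 0.226]
ee_rot: [[0.977, 0.213, -0.0], [0.213, -0.977, -0.0], [-0.0, 0.0, -1.0]]
wrist_force: [0.5, 0.4, -0.4]
gripper_width: 0.395
gripper_force: 29.9
```

```bash
python3 - <<'E'
from h import *
togo(.51,.2545,.0853,102.2)
print(at('side',73.5,203,0),at('scene',508,247,.15),at('scene',508,247,.0),at('side',56,140,.12))
E
```

```text
t 23.55 tcp [0.5095 0.255  0.226 ] y -77.7 shift [0.0004 0.0006 0.1407] turn 0.0018 j [ 42.9  19.9 -12.9   0.  -57.2  59.4] F [ 0.54  0.36 -0.44] 0.3947798468248142 29.945204164541792
[0.2097 0.3561 0.    ] [0.3027 0.362  0.15  ] [0.1968 0.3466 0.    ] [0.2319 0.4573 0.12  ]
```

Emit:
{"method": "jog_arm", "body": {
  "rows": [
    [[0,0,0.015,0],[0,0,0.025,0],[0,0,0.025,0],[0,0,0.025,0],[0,0,0.02,0],[0,0,0.015,0],[0,0,0.008,0],[0,0,0.003,0],[0,0,0,0],[0,0,0,0]]
  ]
}}

```text
time_s: 24.8
tcp_pos: [0.5101, 0.2545, 0.0909]
ee_rot: [[0.977, 0.212, 0.001], [0.212, -0.977, 0.001], [0.001, -0.001, -1.0]]
wrist_force: [0.1, 0.3, -1.5]
gripper_width: 0.392
gripper_force: 29.9
```

Emit:
{"method": "jog_arm", "body": {
  "rows": [
    [[0,0,0.001,0],[0,0,0.001,0],[0,0,0.001,0],[0,0,0,0]]
  ]
}}

```text
time_s: 25.3
tcp_pos: [0.5098, 0.2542, 0.0872]
ee_rot: [[0.977, 0.212, -0.0], [0.212, -0.977, -0.0], [-0.0, 0.0, -1.0]]
wrist_force: [-0.1, 0.1, 0.2]
gripper_width: 0.387
gripper_force: 29.9
```

Emit:
{"method": "jog_arm", "body": {
  "rows": [
    [[0,0,0.0007,0],[0,0,0.0007,0],[0,0,0,0]]
  ]
}}

```text
time_s: 25.68
tcp_pos: [0.5098, 0.2542, 0.0858]
ee_rot: [[0.977, 0.212, -0.0], [0.212, -0.977, -0.0], [-0.0, 0.0, -1.0]]
wrist_force: [0.0, 0.4, -1.0]
gripper_width: 0.393
gripper_force: 29.9
```

Emit:
{"method": "jog_arm", "body": {
  "rows": [
    [[0,0,0.0005,0],[0,0,0.0005,0],[0,0,0,0]]
  ]
}}

```text
time_s: 26.05
tcp_pos: [0.5098, 0.2542, 0.0849]
ee_rot: [[0.977, 0.212, 0.0], [0.212, -0.977, -0.0], [0.0, 0.0, -1.0]]
wrist_force: [-0.0, 0.7, -0.4]
gripper_width: 0.395
gripper_force: 29.9
```

Emit:
{"method": "jog_arm", "body": {
  "rows": [
    [[0,0,0.0005,0],[0,0,0.0005,0],[0,0,0,0]]
  ]
}}

```text
time_s: 26.42
tcp_pos: [0.5099, 0.2543, 0.0847]
ee_rot: [[0.977, 0.212, 0.0], [0.212, -0.977, 0.0], [0.0, 0.0, -1.0]]
wrist_force: [-2.1, -1.1, 5.6]
gripper_width: 0.397
gripper_force: 30.0
```

Emit:
{"method": "jog_arm", "body": {
  "rows": [
    [[0,0,0.0005,0],[0,0,0.0005,0],[0,0,0,0]]
  ]
}}

```text
time_s: 26.8
tcp_pos: [0.5099, 0.2543, 0.0846]
ee_rot: [[0.977, 0.212, 0.001], [0.212, -0.977, -0.0], [0.001, 0.0, -1.0]]
wrist_force: [-3.9, -1.4, 11.3]
gripper_width: 0.396
gripper_force: 30.0
```

On the floor; back off the preload slightly, open and rise.

Emit:
{"method": "jog_arm", "body": {
  "rows": [
    [[0,0,-0.0013,0],[0,0,0,0]]
  ]
}}

```text
time_s: 27.05
tcp_pos: [0.5099, 0.2543, 0.0847]
ee_rot: [[0.977, 0.212, 0.0], [0.212, -0.977, 0.0], [0.0, -0.0, -1.0]]
wrist_force: [-2.8, 0.3, 5.7]
gripper_width: 0.392
gripper_force: 30.0
```

Emit:
{"method": "jog_arm", "body": {
  "rows": [
    [[0,0,0,0],[0,0,0,0],[0,0,0,0],[0,0,0,0],[0,0,0,0]]
  ],
  "claw": 0.72
}}

```text
time_s: 27.68
tcp_pos: [0.5098, 0.2542, 0.084]
ee_rot: [[0.977, 0.212, -0.0], [0.212, -0.977, -0.0], [-0.0, 0.0, -1.0]]
wrist_force: [0.6, 0.3, -0.3]
gripper_width: 0.716
gripper_force: 0.0
```

Emit:
{"method": "jog_arm", "body": {
  "rows": [
    [[0,0,-0.015,0],[0,0,-0.03,0],[0,0,-0.04,0],[0,0,-0.04,0],[-0.03,0,-0.04,0],[-0.04,0,0,0],[-0.04,0,0,0],[0,0,0,0]]
  ]
}}

```text
time_s: 28.68
tcp_pos: [0.4003, 0.23, 0.2506]
ee_rot: [[0.977, 0.213, 0.001], [0.213, -0.977, 0.001], [0.001, -0.001, -1.0]]
wrist_force: [0.3, 0.1, -0.2]
gripper_width: 0.724
gripper_force: 0.0
```

```bash
python3 - <<'E'
from h import *
togo(.51,.2545,.2,102.2)
import cv2
from station import capture
a=[cv2.resize(i,(400,300),interpolation=cv2.INTER_CUBIC) for i in (capture('side')[110:260,150:350],capture('scene')[130:355,260:560])]
cv2.imwrite("pics/s7.png",cv2.cvtColor(np.hstack(a),cv2.COLOR_RGB2BGR))
E
```

```text
t 28.675 tcp [0.4003 0.23   0.2506] y -77.69 shift [ 0.1124 -0.0005  0.0507] turn 0.0019 j [ 50.1   8.2 -25.2  -0.  -56.5  52.2] F [ 0.32  0.06 -0.16] 0.724133338742799 0.0
```

View pics/s7.png

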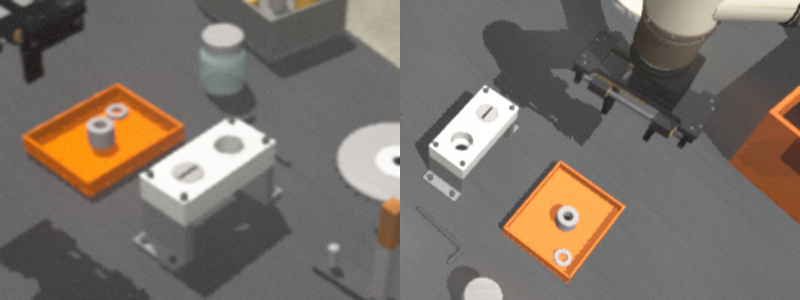

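The cartridge stands upright in the middle of the tray, bore up. The washer, plug and drift are all in place.

```bash
python3 -c "
from station import finish_job
print(finish_job())"
```

```text
the job is handed in; nothing more can be done
None
```

I pushed the cartridge up with the large wooden-gripped drift, stood the drift back on the bench clear of the plate, and set the cartridge upright in the tray; I handed the job in at about 29 s, and it returned no verdict.

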